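# Set a flat-edged base plate against the jig's alignment bar

### The arm

A 6-joint arm with a two-finger parallel gripper is mounted at the origin on the work surface. World frame = base frame: x ahead of the robot, y to its left, z up, the work surface at z = 0. Lengths are in m, angles in rad, forces in N, time in s.
With the tool pointing down it reaches from about 0.225 to 0.875 m from the base axis. Payload 3.4 kg.
Tool frame: the origin (TCP) lies between the finger pads; the fingertips stand 11 mm ahead of it and the grasp point (between the pads) lies 8 mm behind it (tips_ahead is the distance from the TCP to the fingertips, in m); z points along the fingers, x is the direction in which the jaws open and shut, and the axes are right-handed (so a half turn about z gives the same grasp; the last joint's range is limited). The gripper opens to 85 mm and grips with 20 to 120 N. Pads are 22 mm wide; open, the fingers measure 114 mm over their backs; the gripper's body (76 mm by 85 mm) begins 54 mm behind the grasp point. The pads swing forward as they close: fully open they stand 13 mm farther back than shut.
Start: joints at [1.136, 0.276, 1.505, -0, 1.361, -0.121], TCP at [0.178, 0.547, 0.242] pointing down, gripper open.
Joint ranges: [-2.89, 2.89], [-0.75, 2.08], [0.22, 2.7], [-1.18, 4.32], [0.11, 2.71], [-2.7, 2.7]. Speed limits (rad/s): [2.57, 2.57, 3.14, 3.14, 3.14, 3.14].

### API

Orientations are given as a unit quaternion [w, x, y, z].
In Python, from rig import get_state, get_image, sign_off, masks_of, tips_ahead gives the robot as it stands.
- The arm moves only by the tool play_rows, never from a script. Its argument "series" is a list of rows, each an object of numbers: "fingers": the closure, from -1 (fully open) to 1 (shut); "dx", "dy", "dz": the shift along the world's x, y, z in mm; "turn": the turn about the world's z in rad. A call has 1 to 20 rows; each row shifts and turns the pose as measured when the row begins; what a row does not reach is not made up. A row lasts 1/12 s, in which the tool goes at most 41.7 mm and 7.16 degrees, less where a joint would pass 70% of its speed; a pose out of reach is approached as far as the arm can. A call with a gripper value outside its range is refused whole. The fingers move at their own pace and stop on an object; "squeeze" is the grip in N (left out, the last holds). Time passes only in rows, so rows that do not move let the fingers close. It gives the time, the measured TCP pose, the force and the opening at its end, in the units of the state.
- get_state(): the state, without advancing time (a new reading comes with each control period).
- get_image(name): name is "scene" or "top"; returns a dict with "pixels" (384x512x3 uint8, red, green, blue), "vfov" (degrees; the focal length in pixels is half the picture's height over the tangent of half this angle, whatever the lens; pixels are square), "cx", "cy" (the principal point, pixels), "rvec" (rotation vector, rad) and "tvec" (3), from world to camera coordinates, as OpenCV has them. Camera axes: x right, y down, z forward; pixel columns grow to the right and rows downward; lengths in m; the calibration is good to about 2 mm. A picture is of the moment at which its call begins. There is no depth.
- sign_off(): hands the job in, once; it reports no verdict.
Trained networks look in a picture, given as the dict that the camera call returned (one of the last four; its "shot" number tells which), for a name from the list of things; names that differ only in an ending like _2 or _b are one class to them, and where a whole thing is asked for, a point or a joint stands for the part that bears it (a point fixed in the world has none). Each returns a list of dicts, best first, with "p" (0 to 1); they miss things now and then, are a little off and sometimes report something else, mostly with a low value. They report only what shows in the picture. A call takes as long as a camera call. They do not tell look-alikes from the thing itself.
- masks_of(picture, label): "region" (384x512 bool, what is visible of it) and "xy" ([column, row] in pixels, amid what is visible of it).
The state is a dict: "clock": time; "qpos": joint angles; "qd": joint speeds; "effort": joint torques, N m; "position": TCP position; "ee_rot": TCP orientation; "contact_force": force on the tool from outside, world axes, zero at the start; "moment": the same for the moment, N m; "width": finger opening in m.
Only numpy, scipy, OpenCV 4.12 (cv2) and the standard library are available. Lean on these libraries where they do the work, as an engineer would, in place of code of your own. Each camera call takes 0.05 s, during which the arm holds its last target. There are 200 camera calls.

### The job

On the black jig lies a round steel base plate with one straight edge, loose over the jig's post. Keeping it lying on the jig, turn it until its straight edge faces the alignment bar, then press that edge flush against the bar, firmly but gently (about 8 N for half a second, never more than 13 N), and let go, leaving it flush. Leave the things around the jig where they are.

Things in the scene. Friction and masses are not known exactly. Their poses are not given: they have to be found in the camera images.
- jig: Fixed black jig board, 190 x 180 x 10 mm (its x, y, z). Origin: centre of its underside, on the table; z up. A fixed round post, 10 mm in diameter, stands on the board's centre and ends 20 mm above the table. The alignment bar stands on the board's +x side.
- bar: Seat on the jig of an aluminium alignment bar 14 mm thick (x), 130 mm long (y), from 10 to 20 mm above the table. Origin at (56, 0, 10) mm in the jig's frame, axes as the jig's. The bar is clamped in slots: its inner face, which looks to -x towards the post, lies at x = 0 to 9 mm in this frame, different each time and not shown in this pose. Feel for it.
- disc: The base plate: a loose steel disc, 110 mm in diameter, 8 mm thick, about 0.43 kg, lying on the jig board (top 18 mm above the table). Origin: centre of its circle, underside; z up. One side is cut straight: the flat, facing +x. The 56 mm centre hole is loose over the post: it can turn right round and shift 23 mm. Starts 0.9 to 5.4 rad from aligned (x as the jig's x). Sliding it takes 1 to 5 N.
- flat_mid (a point): Middle of the disc's flat edge, at (47, 0, 4) mm in the disc's frame. The flat is 57 mm long, parallel to the disc's y. Seated on the bar, the disc's x points along the jig's x and the disc's origin lies 9 to 18 mm from the post towards the bar, and at most 14 mm to either side along it (there the hole's rim meets the post).
- far_standoff (a point): Top of a brass standoff fixed on the disc: a round pin 10 mm in diameter that rises 18 mm above the disc's top (from 18 to 36 mm above the table), on the side opposite the flat: at (-42, 0, 26) mm in the disc's frame. A fingertip can push it sideways: good for turning the disc, as that push leads away from the bar and the rim does not wedge on it.
- flat_standoff (a point): Top of a second, equal brass standoff, between the hole and the flat: at (38, 0, 26) mm in the disc's frame. Good for the seating push towards the bar: pushed here the flat swings flush by itself, while a push far behind the flat lets friction jam it askew.
- screwdriver: Bystander: loose screwdriver, 170 mm long, lying on the table beside the jig. Not to be disturbed.
- flux_jar: Bystander: small closed jar, 44 mm in diameter, 45 mm high, beside the jig. Not to be disturbed.
- parts_tray: Bystander: small open plastic tray, 90 x 70 x 30 mm, beside the jig. Not to be disturbed.
Mind the look-alikes: they are no part of the job. What is shaped like the disc but purple is not meant.

How it is judged:
By the outcome, as a careful person would: the job done as asked, in the order asked, and still so for the second after the job is handed in, with the robot touching nothing.
It also fails if it takes over 72 s, if anything falls off the work surface, if the arm or the gripper's body presses on something with over 40 N, if the wrist force passes 120 N, or if a joint passes its speed limit or range.

## Working session

There is one attempt and no reset: what is moved stays moved. The work goes in short steps, Python scripts to look and compute and a tool call to move; the robot and the scene stay as the last step left them, time stands still between calls to the robot, and variables do not carry over. Pictures are saved under pics/ and viewed, about 8 in all and at most 12, crops included, and the job is handed in when it is done.

Besides the shell and the picture viewer there is one more tool, called after "Request:" as name([rows], argument=value, ...), one row to a line, values as JSON. play_rows: Moves the arm, as the interface text tells. Its arguments: {"type":"object","properties":{"series":{"type":"array"},"squeeze":{"type":"number"}},"required":["series"]}

```bash
mkdir -p pics; ls
cat > h.py <<'E'
import numpy as np, cv2
from rig import *
def cam(im):
    H,W=im["pixels"].shape[:2]
    f=H/2/np.tan(np.radians(im["vfov"])/2)
    K=np.array([[f,0,im["cx"]],[0,f,im["cy"]],[0,0,1.]])
    R=cv2.Rodrigues(np.array(im["rvec"],float))[0]
    return K,R,np.array(im["tvec"],float).reshape(3)
def proj(im,P):
    K,R,t=cam(im); p=(K@(R@np.atleast_2d(P).T+t[:,None])).T
    return p[:,:2]/p[:,2:]
def ray(im,uv,z):
    K,R,t=cam(im); uv=np.atleast_2d(uv).astype(float)
    d=(R.T@np.linalg.inv(K)@np.c_[uv,np.ones(len(uv))].T).T
    c=-R.T@t
    return c+d*((z-c[2])/d[:,2])[:,None]
def save(im,name,box=None,s=1):
    p=im["pixels"][:,:,::-1]
    if box: p=p[box[1]:box[3],box[0]:box[2]]
    cv2.imwrite("pics/"+name,cv2.resize(p,None,fx=s,fy=s,interpolation=cv2.INTER_CUBIC))
E
python3 - <<'E'
from h import *
for n in ["top","scene"]:
    im=get_image(n); save(im,n+"1.png",s=1.5)
    print(n,im["vfov"],im["cx"],im["cy"],im["rvec"],im["tvec"])
    for l,z in [("jig",0.01),("bar",.02),("disc",.018),("far_standoff",.036),("flat_standoff",.036),("screwdriver",.01),("flux_jar",.045),("parts_tray",.03)]:
        for d in masks_of(im,l)[:3]:
            print(l,round(d["p"],2),np.round(d["xy"]),d["region"].sum(),ray(im,d["xy"],z).round(3))
print(get_state(), tips_ahead)
E
```

```text
pics
top 44.50055095329087 256.40324268919153 199.01029395268614 [ 2.18523682 -2.17785902  0.06836545] [0.05351204 0.58546622 0.94539258]
jig 0.56 [336. 218.] 6012 [[ 0.547 -0.109  0.01 ]]
bar 0.83 [347. 189.] 536 [[ 0.606 -0.132  0.02 ]]
disc 0.91 [372. 109.] 1694 [[ 0.775 -0.185  0.018]]
disc 0.84 [337. 211.] 1707 [[ 0.561 -0.111  0.018]]
disc 0.73 [216. 258.] 1611 [[0.464 0.137 0.018]]
far_standoff 0.85 [216. 254.] 1657 [[0.474 0.136 0.036]]
far_standoff 0.69 [326. 226.] 1582 [[ 0.529 -0.086  0.036]]
far_standoff 0.55 [363. 109.] 1488 [[ 0.771 -0.163  0.036]]
flat_standoff 0.95 [332. 212.] 1641 [[ 0.559 -0.097  0.036]]
flat_standoff 0.73 [218. 259.] 1537 [[0.463 0.131 0.036]]
flat_standoff 0.69 [370. 111.] 1565 [[ 0.765 -0.177  0.036]]
screwdriver 0.93 [258. 188.] 583 [[0.609 0.052 0.01 ]]
screwdriver 0.66 [403. 288.] 496 [[ 0.404 -0.245  0.01 ]]
flux_jar 0.73 [400. 286.] 460 [[ 0.413 -0.229  0.045]]
flux_jar 0.41 [343. 190.] 514 [[ 0.602 -0.119  0.045]]
parts_tray 0.87 [429. 225.] 1769 [[ 0.534 -0.295  0.03 ]]
scene 51.407732698002405 259.07638052193755 191.54593778228912 [ 2.153
[... 816 characters left out ...]
 2197 [[ 0.552 -0.306  0.03 ]]
{'clock': 0.9, 'qpos': array([ 1.13602694e+00,  2.75852888e-01,  1.50490982e+00, -1.01558987e-05,
        1.36067356e+00, -1.21014725e-01]), 'qd': array([ 0.00051796, -0.00069054,  0.00158506,  0.00013777, -0.00139965,
        0.00056644]), 'effort': array([ 2.20027447e-03, -4.16633713e+01, -2.46101332e+01, -3.11542899e-04,
        3.24027269e-04, -5.43875643e-06]), 'position': array([0.17749313, 0.54695215, 0.24235098]), 'ee_rot': array([-3.36610996e-05,  8.08897444e-01,  5.87949759e-01,  7.07506802e-05]), 'contact_force': array([-0.05500997,  0.00188997, -0.56901672]), 'moment': array([-0.00739192, -0.01090681,  0.03635967]), 'width': 0.085532767520729} 0.011
```

View pics/top1.png

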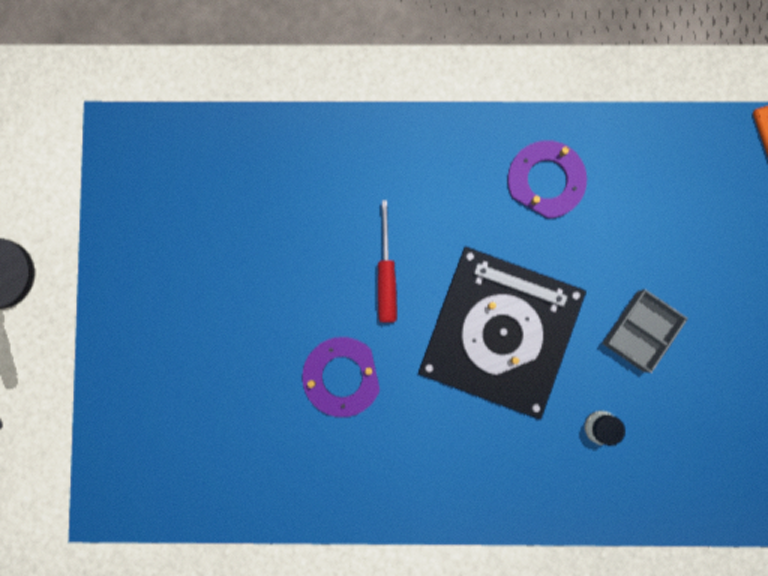

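Run:
```python
from h import *
im=get_image("top"); save(im,"crop.png",(275,150,395,290),4)
np.save("t.npy",im["pixels"])
im2=get_image("scene"); save(im2,"crops.png",(130,190,260,300),5)
```

```text
(no output)
```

View pics/crop.png

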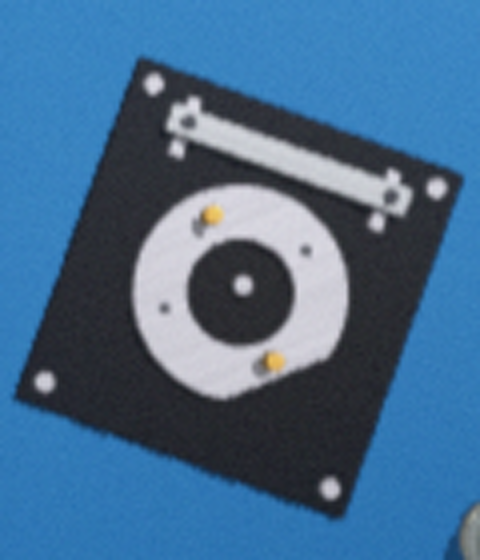

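View pics/crops.png

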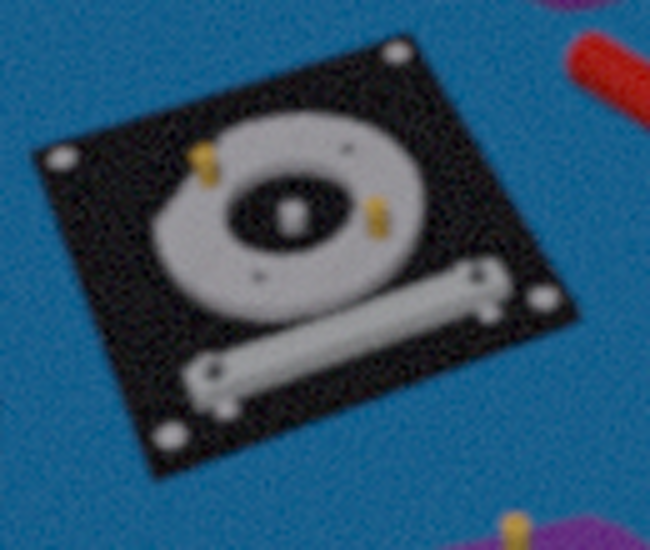

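The real disc is the steel one on the jig, at top pixel (336,222). The look-alikes are the purple discs at (228,252) and (365,120). Its flat faces down-right in the crop, with the flat standoff at about (343.5,240), the far standoff at about (328,203.5) and the post at about (335.8,221.2).

```bash
cat >> h.py <<'E'
def brass(im,c,r=75):
    """brass blob tops near pixel c"""
    hsv=cv2.cvtColor(im["pixels"],cv2.COLOR_RGB2HSV)
    m=cv2.inRange(hsv,(12,110,120),(32,255,255))
    n,l,st,ce=cv2.connectedComponentsWithStats(m)
    return [(ce[i],st[i,4]) for i in range(1,n) if st[i,4]>4 and np.hypot(*(ce[i]-c))<r]
E
python3 - <<'E'
from h import *
im=get_image("top")
cr=lambda u,v:(275+(u+.5)/4-.5,150+(v+.5)/4-.5)
C=ray(im,[cr(140,58),cr(463,177),cr(343,517),cr(15,398)],.01)
print(C.round(4), np.linalg.norm(np.diff(C[[0,1,2,3,0]],axis=0),axis=1).round(4), C.mean(0))
ex=(C[0]+C[1]-C[2]-C[3]); print("jig yaw",np.arctan2(ex[1],ex[0]))
print("post",ray(im,cr(243,285),.02))
for c,n in brass(im,(336,222),26): print(c,n,ray(im,c,.034))
im=get_image("scene")
for c,n in brass(im,(190,238),30): print("s",c,n,ray(im,c,.028))
print("post s",ray(im,(130+(292+.5)/5-.5,190+(209+.5)/5-.5),.02))
E
```

```text
[[ 0.6595 -0.0555  0.01  ]
 [ 0.5976 -0.2229  0.01  ]
 [ 0.4223 -0.1586  0.01  ]
 [ 0.4824  0.0098  0.01  ]] [0.1786 0.1868 0.1788 0.1888] [ 0.54045883 -0.10679751  0.01      ]
jig yaw -0.3524165319042029
post [[ 0.54088229 -0.10667836  0.02      ]]
[327.5 203.5] 14 [[ 0.57567817 -0.08878435  0.034     ]]
[342.69230769 240.        ] 13 [[ 0.50206716 -0.11885314  0.034     ]]
s [170.6  222.36] 25 [[ 0.49949193 -0.11893998  0.028     ]]
s [205. 233.] 19 [[ 0.57515284 -0.08860945  0.028     ]]
post s [[ 0.5399538  -0.10585691  0.02      ]]
```

Request:
play_rows([
  {"fingers": 0, "dx": 20, "dy": -32, "dz": -2, "turn": -0.122},
  {"fingers": 0, "dx": 20, "dy": -32, "dz": -2, "turn": -0.122},
  {"fingers": 0, "dx": 20, "dy": -32, "dz": -2, "turn": -0.122},
  {"fingers": 0, "dx": 20, "dy": -32, "dz": -2, "turn": -0.122},
  {"fingers": 0, "dx": 20, "dy": -32, "dz": -2, "turn": -0.122},
  {"fingers": 0, "dx": 20, "dy": -32, "dz": -2, "turn": -0.122},
  {"fingers": 0, "dx": 20, "dy": -32, "dz": -2, "turn": -0.122},
  {"fingers": 0, "dx": 20, "dy": -32, "dz": -2, "turn": -0.122},
  {"fingers": 0, "dx": 20, "dy": -32, "dz": -2, "turn": -0.122},
  {"fingers": 0, "dx": 20, "dy": -32, "dz": -2, "turn": -0.122},
  {"fingers": 0, "dx": 20, "dy": -32, "dz": -2, "turn": -0.122},
  {"fingers": 0, "dx": 20, "dy": -32, "dz": -2, "turn": -0.122},
  {"fingers": 0, "dx": 20, "dy": -32, "dz": -2, "turn": -0.122},
  {"fingers": 0, "dx": 20, "dy": -32, "dz": -2, "turn": -0.122},
  {"fingers": 0, "dx": 20, "dy": -32, "dz": -2, "turn": -0.122},
  {"fingers": 0, "dx": 20, "dy": -32, "dz": -2, "turn": -0.122},
  {"fingers": 0, "dx": 20, "dy": -32, "dz": -2, "turn": -0.122},
  {"fingers": 0, "dx": 20, "dy": -32, "dz": -2, "turn": -0.122},
  {"fingers": 0, "dx": 20, "dy": -32, "dz": -2, "turn": -0.122},
  {"fingers": 0, "dx": 20, "dy": -32, "dz": -2, "turn": -0.122},
], squeeze=20)

```text
clock: 2.77
position: [0.5867, -0.1181, 0.2041]
ee_rot: [0.0, 0.814, -0.581, 0.009]
contact_force: [-0.2, 0.3, -0.3]
width: 0.0427
```

Request:
play_rows([
  {"fingers": 0, "dx": -5, "dy": 10, "dz": -20, "turn": 0.03},
  {"fingers": 0, "dx": -5, "dy": 10, "dz": -20, "turn": 0.03},
  {"fingers": 0, "dx": 0, "dy": 5, "dz": -20},
  {"fingers": 0, "dx": 0, "dy": 3, "dz": -20},
  {"fingers": 0, "dx": 0, "dy": 0, "dz": -20},
  {"fingers": 0, "dx": 0, "dy": 0, "dz": -15},
  {"fingers": 0},
  {"fingers": 0},
])

```text
invalid input at $.series[2]: expected keys fingers, dx, dy, dz, turn
```

Run:
```python
from h import *
s=get_state();print(s["position"],s["clock"],s["qd"].round(3),s["ee_rot"])
```

```text
[ 0.58668747 -0.11806915  0.20412024] 2.7667 [-0.536  0.481 -0.663 -0.005  0.173  0.953] [ 4.93370955e-04  8.13570061e-01 -5.81399478e-01  8.84078877e-03]
```

Request:
play_rows([
  {"fingers": 0, "dx": 0, "dy": 0, "dz": 0, "turn": 0},
  {"fingers": 0, "dx": 0, "dy": 0, "dz": 0, "turn": 0},
  {"fingers": 0, "dx": -5, "dy": 10, "dz": -20, "turn": 0.03},
  {"fingers": 0, "dx": -5, "dy": 10, "dz": -20, "turn": 0.03},
  {"fingers": 0, "dx": 0, "dy": 5, "dz": -20, "turn": 0},
  {"fingers": 0, "dx": 0, "dy": 3, "dz": -20, "turn": 0},
  {"fingers": 0, "dx": 0, "dy": 0, "dz": 0, "turn": 0},
  {"fingers": 0, "dx": 0, "dy": 0, "dz": 0, "turn": 0},
])

```text
clock: 3.43
position: [0.5799, -0.0955, 0.1219]
ee_rot: [0.0, 0.83, -0.558, 0.013]
contact_force: [-0.0, 0.3, 0.9]
width: 0.0427
```

Request:
play_rows([
  {"fingers": 0, "dx": -2, "dy": 3, "dz": -20, "turn": 0},
  {"fingers": 0, "dx": -2, "dy": 3, "dz": -20, "turn": 0},
  {"fingers": 0, "dx": 0, "dy": 1, "dz": -20, "turn": 0},
  {"fingers": 0, "dx": 0, "dy": 0, "dz": -15, "turn": 0},
  {"fingers": 0, "dx": 0, "dy": 0, "dz": 0, "turn": 0},
  {"fingers": 0, "dx": 0, "dy": 0, "dz": 0, "turn": 0},
])

```text
clock: 3.93
position: [0.5809, -0.0877, 0.0542]
ee_rot: [-0.002, 0.831, -0.555, 0.02]
contact_force: [0.7, -0.6, -0.0]
width: 0.0428
```

Run:
```python
from h import *
s=get_state();print(s["position"],s["clock"],s["contact_force"])
im=get_image("scene"); save(im,"s2.png",(120,130,280,290),4)
```

```text
[ 0.58094923 -0.08766254  0.05418954] 3.9333 [ 0.73024806 -0.57068458 -0.02171231]
```

View pics/s2.png

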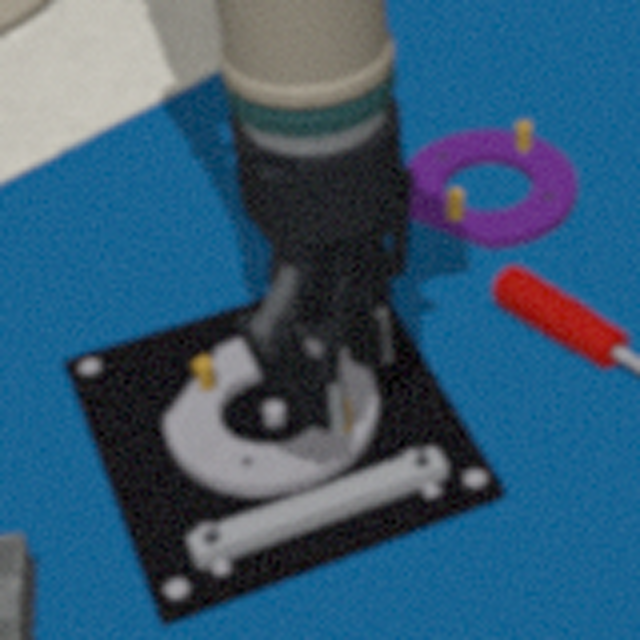

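Request:
play_rows([
  {"fingers": 0, "dx": -4, "dy": -1, "dz": -8, "turn": 0},
  {"fingers": 0, "dx": -3, "dy": 0, "dz": -8, "turn": 0},
  {"fingers": 0, "dx": -2, "dy": 0, "dz": -4, "turn": 0},
  {"fingers": 0, "dx": 0, "dy": 0, "dz": 0, "turn": 0},
  {"fingers": 0, "dx": 0, "dy": 0, "dz": 0, "turn": 0},
])

```text
clock: 4.4
position: [0.574, -0.0897, 0.0374]
ee_rot: [-0.003, 0.831, -0.555, 0.024]
contact_force: [0.6, 0.2, 0.2]
width: 0.0427
```

Request:
play_rows([
  {"fingers": 0.6, "dx": 0, "dy": 0, "dz": -2, "turn": 0},
  {"fingers": 1, "dx": 0, "dy": 0, "dz": 0, "turn": 0},
  {"fingers": 1, "dx": 0, "dy": 0, "dz": 0, "turn": 0},
  {"fingers": 1, "dx": 0, "dy": 0, "dz": 0, "turn": 0},
  {"fingers": 1, "dx": 0, "dy": 0, "dz": 0, "turn": 0},
  {"fingers": 1, "dx": 0, "dy": 0, "dz": 0, "turn": 0},
], squeeze=20)

```text
clock: 4.9
position: [0.5742, -0.0899, 0.0357]
ee_rot: [-0.004, 0.831, -0.555, 0.025]
contact_force: [-0.8, -0.3, -0.5]
width: 0.0088
```

Request:
play_rows([
  {"fingers": 1, "dx": -2, "dy": 4, "dz": 0, "turn": 0.1},
  {"fingers": 1, "dx": -2, "dy": 4, "dz": 0, "turn": 0.1},
  {"fingers": 1, "dx": -2.5, "dy": 3.5, "dz": 0, "turn": 0.1},
  {"fingers": 1, "dx": -3, "dy": 3, "dz": 0, "turn": 0.1},
  {"fingers": 1, "dx": -3, "dy": 3, "dz": 0, "turn": 0.1},
  {"fingers": 1, "dx": -3.5, "dy": 2.5, "dz": 0, "turn": 0.1},
  {"fingers": 1, "dx": 0, "dy": 0, "dz": 0, "turn": 0},
])

```text
clock: 5.48
position: [0.5587, -0.0694, 0.0357]
ee_rot: [-0.012, 0.962, -0.272, 0.023]
contact_force: [-1.5, 0.4, 1.1]
width: 0.0084
```

```bash
cat >> h.py <<'E'
O=np.array([.5405,-.1065]); J=-0.352
def rep():
    s=get_state(); q=s["ee_rot"]; p=s["position"][:2]
    tx=2*np.arctan2(q[2],q[1]); d=p-O
    print("clk",round(s["clock"],2),"pos",s["position"].round(4),"phi",np.arctan2(d[1],d[0]).round(3),"r",np.hypot(*d).round(4),"toolx",round(tx,3),"F",s["contact_force"].round(1),"Mz",s["moment"][2].round(2),"w",s["width"].round(4))
    for n,z in [("top",.034),("scene",.028)]:
        im=get_image(n)
        for c,a in brass(im,proj(im,[*O,.02])[0],34): 
            P=ray(im,c,z)[0]
            if np.hypot(*(P[:2]-O))<.075: 
                print(n,"brass",P.round(4),a,"dir",np.arctan2(*(P[:2]-O)[::-1]).round(2))
    return im
E
python3 - <<'E'
from h import *
rep()
E
```

```text
Traceback (most recent call last):
  File "h.py", line 31, in rep
    print("clk",round(s["clock"],2),"pos",s["position"].round(4),"phi",np.arctan2(d[1],d[0]).round(3),"r",np.hypot(*d).round(4),"toolx",round(tx,3),"F",s["contact_force"].round(1),"Mz",s["moment"][2].round(2),"w",s["width"].round(4))
                                                                                                                                                                                                                     ^^^^^^^^^^^^^^^^
AttributeError: 'float' object has no attribute 'round'
```

```bash
sed -i 's/s\["width"\].round(4)/round(s["width"],4)/' h.py
python3 - <<'E'
from h import *
rep()
E
```

```text
clk 5.48 pos [ 0.5587 -0.0694  0.0357] phi 1.116 r 0.0413 toolx -0.55 F [-1.5  0.4  1.1] Mz 0.02 w 0.0084
scene brass [ 0.5148 -0.1345  0.028 ] 18 dir -2.31
```

Request:
play_rows([
  {"fingers": 1, "dx": -4, "dy": 1.5, "dz": 0, "turn": 0.105},
  {"fingers": 1, "dx": -4, "dy": 1.2, "dz": 0, "turn": 0.105},
  {"fingers": 1, "dx": -4, "dy": 0.8, "dz": 0, "turn": 0.105},
  {"fingers": 1, "dx": -4, "dy": 0.4, "dz": 0, "turn": 0.105},
  {"fingers": 1, "dx": -4, "dy": 0, "dz": 0, "turn": 0.105},
  {"fingers": 1, "dx": -4, "dy": -0.4, "dz": 0, "turn": 0.105},
  {"fingers": 1, "dx": -4, "dy": -0.8, "dz": 0, "turn": 0.105},
  {"fingers": 1, "dx": -4, "dy": -1.2, "dz": 0, "turn": 0.105},
  {"fingers": 1, "dx": -4, "dy": -1.6, "dz": 0, "turn": 0.105},
  {"fingers": 1, "dx": 0, "dy": 0, "dz": 0, "turn": 0},
])

```text
clock: 6.42
position: [0.525, -0.0709, 0.0357]
ee_rot: [-0.021, 0.979, 0.204, 0.017]
contact_force: [-2.3, 0.8, 2.1]
width: 0.0084
```

Run:
```python
from h import *
rep()
```

```text
clk 6.42 pos [ 0.525  -0.0709  0.0357] phi 1.981 r 0.0389 toolx 0.411 F [-2.3  0.8  2.1] Mz -0.0 w 0.0084
scene brass [ 0.5517 -0.1419  0.028 ] 25 dir -1.26
```

Request:
play_rows([
  {"fingers": 1, "dx": -4, "dy": -1.8, "dz": 0, "turn": 0.105},
  {"fingers": 1, "dx": -4, "dy": -2, "dz": 0, "turn": 0.105},
  {"fingers": 1, "dx": -3.7, "dy": -2.4, "dz": 0, "turn": 0.105},
  {"fingers": 1, "dx": -3.4, "dy": -2.7, "dz": 0, "turn": 0.105},
  {"fingers": 1, "dx": -3.1, "dy": -3, "dz": 0, "turn": 0.105},
  {"fingers": 1, "dx": -2.8, "dy": -3.2, "dz": 0, "turn": 0.105},
  {"fingers": 1, "dx": -2.5, "dy": -3.4, "dz": 0, "turn": 0.105},
  {"fingers": 1, "dx": -2, "dy": -3.5, "dz": 0, "turn": 0.105},
  {"fingers": 1, "dx": 0, "dy": 0, "dz": 0, "turn": 0},
])

```text
clock: 7.27
position: [0.505, -0.0947, 0.0357]
ee_rot: [-0.023, 0.809, 0.587, 0.01]
contact_force: [-2.5, -1.3, 1.8]
width: 0.0088
```

Run:
```python
from h import *
im=rep()
save(im,"s3.png",(110,110,290,290),4)
```

```text
clk 7.27 pos [ 0.505  -0.0947  0.0357] phi 2.82 r 0.0374 toolx 1.256 F [-2.5 -1.3  1.8] Mz -0.02 w 0.0088
top brass [ 0.5781 -0.1206  0.034 ] 15 dir -0.36
scene brass [ 0.5028 -0.0921  0.028 ] 10 dir 2.78
scene brass [ 0.5762 -0.1198  0.028 ] 30 dir -0.36
```

View pics/s3.png

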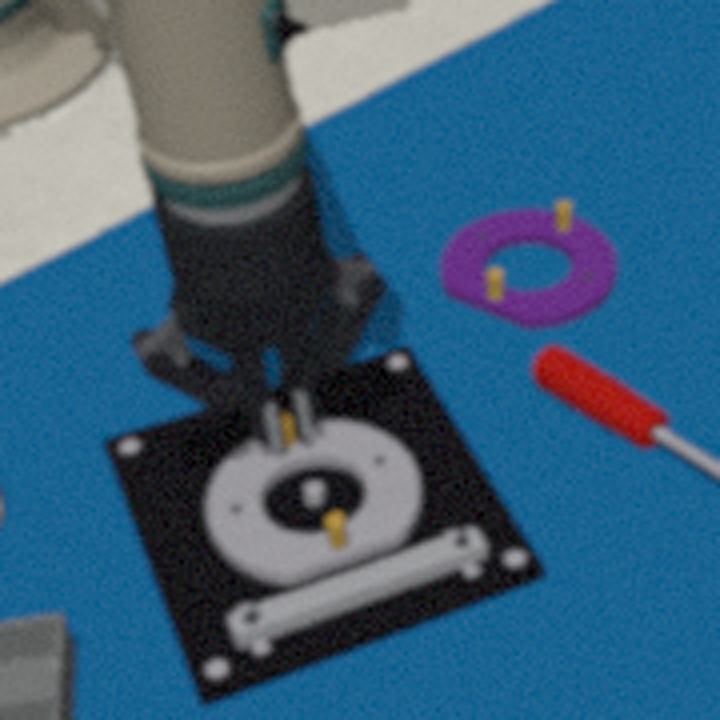

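Request:
play_rows([
  {"fingers": 0, "dx": 0, "dy": 0, "dz": 0, "turn": 0},
  {"fingers": 0, "dx": 0, "dy": 0, "dz": 0, "turn": 0},
  {"fingers": 0, "dx": 0, "dy": 0, "dz": 0, "turn": 0},
  {"fingers": 0, "dx": 0, "dy": 0, "dz": 0, "turn": 0},
  {"fingers": 0, "dx": 0, "dy": 0, "dz": 12, "turn": 0},
  {"fingers": 0, "dx": 0, "dy": 0, "dz": 12, "turn": 0},
  {"fingers": 0, "dx": 0, "dy": 0, "dz": 12, "turn": 0},
  {"fingers": 1, "dx": 10, "dy": -4, "dz": 0, "turn": 0},
  {"fingers": 1, "dx": 10, "dy": -4, "dz": 0, "turn": 0},
  {"fingers": 1, "dx": 10, "dy": -4, "dz": 0, "turn": 0},
  {"fingers": 1, "dx": 10, "dy": -3, "dz": 0, "turn": 0},
  {"fingers": 1, "dx": 0, "dy": 0, "dz": 0, "turn": 0},
  {"fingers": 1, "dx": 0, "dy": 0, "dz": 0, "turn": 0},
  {"fingers": 1, "dx": 0, "dy": 0, "dz": 0, "turn": 0},
])

```text
clock: 8.53
position: [0.5543, -0.1098, 0.0704]
ee_rot: [-0.021, 0.814, 0.58, 0.013]
contact_force: [-0.5, -0.5, -0.2]
width: -0.0001
```

Run:
```python
from h import *
im=rep()
save(im,"s4.png",(140,170,240,270),6)
```

```text
clk 8.53 pos [ 0.5543 -0.1098  0.0704] phi -0.236 r 0.0142 toolx 1.239 F [-0.5 -0.5 -0.2] Mz 0.01 w -0.0001
top brass [ 0.5037 -0.0942  0.034 ] 13 dir 2.82
scene brass [ 0.5762 -0.1195  0.028 ] 31 dir -0.35
```

Request:
play_rows([
  {"fingers": 1, "dx": -1, "dy": 0, "dz": -12, "turn": 0},
  {"fingers": 1, "dx": -1, "dy": 0, "dz": -12, "turn": 0},
  {"fingers": 1, "dx": -0.5, "dy": -0.5, "dz": -8, "turn": 0},
  {"fingers": 1, "dx": 0, "dy": 0, "dz": 0, "turn": 0},
  {"fingers": 1, "dx": 0, "dy": 0, "dz": 0, "turn": 0},
])

```text
clock: 9.05
position: [0.5489, -0.1092, 0.0374]
ee_rot: [-0.022, 0.814, 0.58, 0.013]
contact_force: [0.5, 0.3, 0.2]
width: 0.0001
```

Run:
```python
from h import *
rep()
```

```text
clk 9.05 pos [ 0.5489 -0.1092  0.0374] phi -0.31 r 0.0089 toolx 1.239 F [0.5 0.3 0.2] Mz 0.02 w 0.0001
top brass [ 0.5037 -0.0942  0.034 ] 13 dir 2.82
scene brass [ 0.5759 -0.1193  0.028 ] 30 dir -0.35
```

Request:
play_rows([
  {"fingers": 1, "dx": 2.8, "dy": -1, "dz": 0, "turn": 0},
  {"fingers": 1, "dx": 2.8, "dy": -1, "dz": 0, "turn": 0},
  {"fingers": 1, "dx": 1.9, "dy": -0.7, "dz": 0, "turn": 0},
  {"fingers": 1, "dx": 0.9, "dy": -0.3, "dz": 0, "turn": 0},
  {"fingers": 1, "dx": 0.9, "dy": -0.3, "dz": 0, "turn": 0},
  {"fingers": 1, "dx": 0.9, "dy": -0.3, "dz": 0, "turn": 0},
  {"fingers": 1, "dx": 0.9, "dy": -0.3, "dz": 0, "turn": 0},
  {"fingers": 1, "dx": 0.9, "dy": -0.3, "dz": 0, "turn": 0},
])

```text
clock: 9.82
position: [0.5642, -0.1145, 0.0403]
ee_rot: [-0.02, 0.814, 0.581, 0.014]
contact_force: [-1.9, 0.4, 0.8]
width: 0.0001
```

Request:
play_rows([
  {"fingers": 1, "dx": 0.5, "dy": -0.2, "dz": -0.5, "turn": 0},
  {"fingers": 1, "dx": 0.5, "dy": -0.2, "dz": -0.5, "turn": 0},
  {"fingers": 1, "dx": 0.5, "dy": -0.2, "dz": -0.5, "turn": 0},
  {"fingers": 1, "dx": 0.5, "dy": -0.2, "dz": -0.5, "turn": 0},
  {"fingers": 1, "dx": 0.5, "dy": -0.2, "dz": -0.3, "turn": 0},
  {"fingers": 1, "dx": 0.5, "dy": -0.2, "dz": -0.3, "turn": 0},
])

```text
clock: 10.32
position: [0.5641, -0.1146, 0.0369]
ee_rot: [-0.023, 0.814, 0.581, 0.012]
contact_force: [-1.9, 0.8, 2.5]
width: -0.0001
```

Run:
```python
from h import *
rep()
```

```text
clk 10.32 pos [ 0.5641 -0.1146  0.0369] phi -0.331 r 0.025 toolx 1.24 F [-1.9  0.8  2.5] Mz 0.04 w -0.0001
top brass [ 0.5032 -0.0941  0.034 ] 13 dir 2.82
scene brass [ 0.5767 -0.12    0.028 ] 29 dir -0.36
```

Request:
play_rows([
  {"fingers": 1, "dx": 0.9, "dy": -0.35, "dz": 0, "turn": 0},
  {"fingers": 1, "dx": 0.9, "dy": -0.35, "dz": 0, "turn": 0},
  {"fingers": 1, "dx": 0.9, "dy": -0.35, "dz": 0, "turn": 0},
  {"fingers": 1, "dx": 0.9, "dy": -0.35, "dz": 0, "turn": 0},
  {"fingers": 1, "dx": 0.9, "dy": -0.35, "dz": 0, "turn": 0},
  {"fingers": 1, "dx": 0.9, "dy": -0.35, "dz": 0, "turn": 0},
])

```text
clock: 10.92
position: [0.567, -0.1155, 0.0368]
ee_rot: [-0.025, 0.814, 0.581, 0.01]
contact_force: [-3.9, 0.2, 2.0]
width: 0.0002
```

Request:
play_rows([
  {"fingers": 1, "dx": 1, "dy": -0.35, "dz": 0, "turn": 0},
  {"fingers": 1, "dx": 1, "dy": -0.35, "dz": 0, "turn": 0},
  {"fingers": 1, "dx": 1, "dy": -0.35, "dz": 0, "turn": 0},
  {"fingers": 1, "dx": 1, "dy": -0.35, "dz": 0, "turn": 0},
  {"fingers": 1, "dx": 1, "dy": -0.35, "dz": 0, "turn": 0},
  {"fingers": 1, "dx": 1, "dy": -0.35, "dz": 0, "turn": 0},
  {"fingers": 1, "dx": 1, "dy": -0.35, "dz": 0, "turn": 0},
  {"fingers": 1, "dx": 1, "dy": -0.35, "dz": 0, "turn": 0},
])

```text
clock: 11.58
position: [0.5759, -0.1185, 0.0367]
ee_rot: [-0.026, 0.814, 0.581, 0.01]
contact_force: [-4.7, 1.9, 2.7]
width: 0.0001
```

Run:
```python
from h import *
rep()
```

```text
clk 11.58 pos [ 0.5759 -0.1185  0.0367] phi -0.328 r 0.0374 toolx 1.24 F [-4.7  1.9  2.7] Mz 0.03 w 0.0001
top brass [ 0.5151 -0.098   0.034 ] 14 dir 2.82
scene brass [ 0.5881 -0.1236  0.028 ] 27 dir -0.34
```

Request:
play_rows([
  {"fingers": 1, "dx": 0.8, "dy": -0.3, "dz": 0, "turn": 0},
  {"fingers": 1, "dx": 0.8, "dy": -0.3, "dz": 0, "turn": 0},
  {"fingers": 1, "dx": 0.8, "dy": -0.3, "dz": 0, "turn": 0},
])

```text
clock: 11.93
position: [0.576, -0.1186, 0.0366]
ee_rot: [-0.028, 0.813, 0.581, 0.009]
contact_force: [-4.5, 1.5, 4.3]
width: -0.0001
```

Request:
play_rows([
  {"fingers": 1, "dx": 0.9, "dy": -0.3, "dz": 0, "turn": 0},
  {"fingers": 1, "dx": 0.9, "dy": -0.3, "dz": 0, "turn": 0},
  {"fingers": 1, "dx": 0.9, "dy": -0.3, "dz": 0, "turn": 0},
])

```text
clock: 12.18
position: [0.576, -0.1186, 0.0366]
ee_rot: [-0.03, 0.813, 0.581, 0.007]
contact_force: [-5.5, 1.5, 4.5]
width: -0.0005
```

Request:
play_rows([
  {"fingers": 1, "dx": 1.1, "dy": -0.4, "dz": 0.3, "turn": 0},
  {"fingers": 1, "dx": 1.1, "dy": -0.4, "dz": 0.3, "turn": 0},
  {"fingers": 1, "dx": 1.1, "dy": -0.4, "dz": 0.3, "turn": 0},
])

```text
clock: 12.43
position: [0.5761, -0.1187, 0.0367]
ee_rot: [-0.033, 0.813, 0.581, 0.005]
contact_force: [-5.2, 1.8, 2.2]
width: 0.0002
```

Run:
```python
from h import *
rep()
im=get_image("top"); save(im,"t5.png",(305,170,375,250),8)
```

```text
clk 12.43 pos [ 0.5761 -0.1187  0.0367] phi -0.331 r 0.0376 toolx 1.241 F [-5.2  1.8  2.2] Mz -0.03 w 0.0002
top brass [ 0.5151 -0.098   0.034 ] 14 dir 2.82
scene brass [ 0.5884 -0.1238  0.028 ] 28 dir -0.35
```

View pics/t5.png

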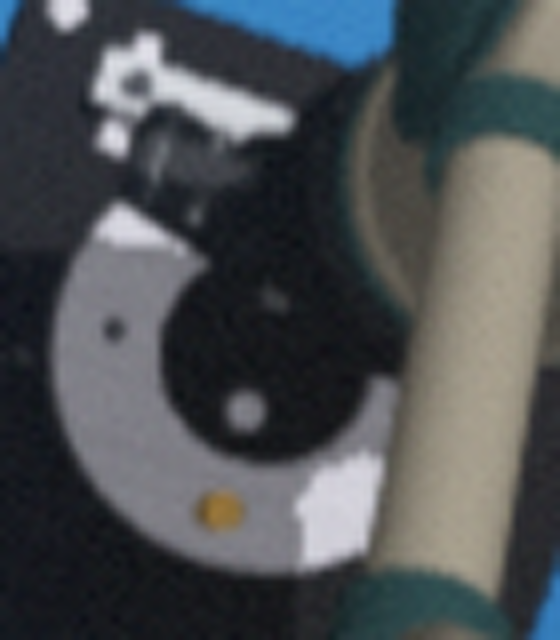

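Run:
```python
from h import *
im=get_image("top")
cr=lambda u,v:(275+(u+.5)/4-.5,150+(v+.5)/4-.5)
for p in [(205,142),(290,172),(370,200)]:
    d=ray(im,cr(*p),.02)[0,:2]-O; print("bar inner jig", (d@[np.cos(J),np.sin(J)]).round(4))
im=get_image("scene"); save(im,"s5.png",(140,190,240,290),6)
```

```text
bar inner jig 0.063
bar inner jig 0.0636
bar inner jig 0.0642
```

View pics/s5.png

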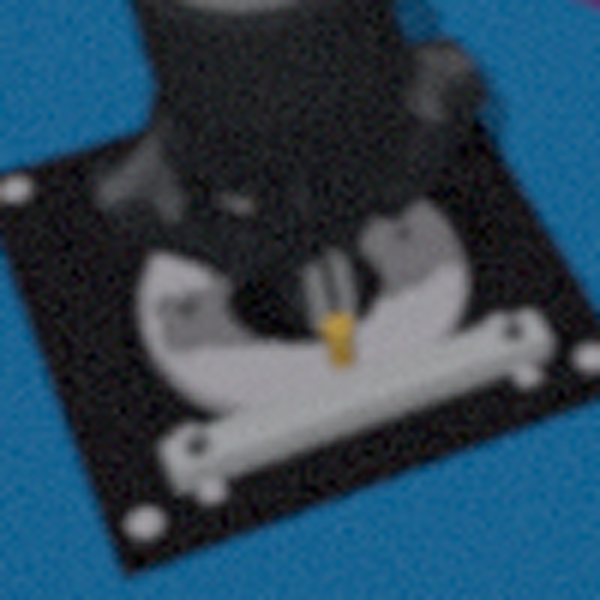

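Request:
play_rows([
  {"fingers": 1, "dx": 1.5, "dy": -0.55, "dz": 0.2, "turn": 0},
  {"fingers": 1, "dx": 1.5, "dy": -0.55, "dz": 0.2, "turn": 0},
  {"fingers": 1, "dx": 1.5, "dy": -0.55, "dz": 0.2, "turn": 0},
])

```text
clock: 12.93
position: [0.5762, -0.1187, 0.0368]
ee_rot: [-0.037, 0.813, 0.581, 0.002]
contact_force: [-6.0, 1.3, 3.4]
width: -0.0002
```

Request:
play_rows([
  {"fingers": 1, "dx": 2, "dy": -0.75, "dz": 0.2, "turn": 0},
  {"fingers": 1, "dx": 2, "dy": -0.75, "dz": 0.2, "turn": 0},
  {"fingers": 1, "dx": 2, "dy": -0.75, "dz": 0.2, "turn": 0},
])

```text
clock: 13.18
position: [0.5763, -0.1188, 0.0369]
ee_rot: [-0.043, 0.813, 0.581, -0.002]
contact_force: [-6.5, 1.6, 4.6]
width: 0.0003
```

Request:
play_rows([
  {"fingers": 1, "dx": 2.5, "dy": -0.9, "dz": 0.3, "turn": 0},
  {"fingers": 1, "dx": 2.5, "dy": -0.9, "dz": 0.3, "turn": 0},
  {"fingers": 1, "dx": 2.5, "dy": -0.9, "dz": 0.3, "turn": 0},
])

```text
clock: 13.43
position: [0.5764, -0.1188, 0.0371]
ee_rot: [-0.05, 0.812, 0.581, -0.007]
contact_force: [-8.0, 2.1, 4.5]
width: 0.0001
```

Request:
play_rows([
  {"fingers": 1, "dx": 2.9, "dy": -1.05, "dz": 0.3, "turn": 0},
  {"fingers": 1, "dx": 2.9, "dy": -1.05, "dz": 0.3, "turn": 0},
  {"fingers": 1, "dx": 2.9, "dy": -1.05, "dz": 0.3, "turn": 0},
  {"fingers": 1, "dx": 2.9, "dy": -1.05, "dz": 0.3, "turn": 0},
])

```text
clock: 13.77
position: [0.5765, -0.1189, 0.0374]
ee_rot: [-0.061, 0.811, 0.581, -0.015]
contact_force: [-7.7, 3.1, 4.3]
width: -0.0
```

Request:
play_rows([
  {"fingers": 1, "dx": 3.3, "dy": -1.2, "dz": 0.3, "turn": 0},
  {"fingers": 1, "dx": 3.3, "dy": -1.2, "dz": 0.3, "turn": 0},
  {"fingers": 1, "dx": 3.3, "dy": -1.2, "dz": 0.3, "turn": 0},
  {"fingers": 1, "dx": 3.3, "dy": -1.2, "dz": 0.3, "turn": 0},
])

```text
clock: 14.1
position: [0.5767, -0.1189, 0.0377]
ee_rot: [-0.073, 0.81, 0.581, -0.024]
contact_force: [-8.1, 3.1, 5.0]
width: -0.0003
```

Request:
play_rows([
  {"fingers": 1, "dx": 3.3, "dy": -1.2, "dz": 0.3, "turn": 0},
  {"fingers": 1, "dx": 3.3, "dy": -1.2, "dz": 0.3, "turn": 0},
  {"fingers": 1, "dx": 3.3, "dy": -1.2, "dz": 0.3, "turn": 0},
  {"fingers": 1, "dx": 3.3, "dy": -1.2, "dz": 0.3, "turn": 0},
])

```text
clock: 14.43
position: [0.5768, -0.119, 0.038]
ee_rot: [-0.086, 0.809, 0.581, -0.033]
contact_force: [-6.9, 3.6, 4.2]
width: 0.0002
```

Request:
play_rows([
  {"fingers": 1, "dx": 3.8, "dy": -1.4, "dz": 0.3, "turn": 0},
  {"fingers": 1, "dx": 4, "dy": -1.4, "dz": 0.3, "turn": 0},
  {"fingers": 1, "dx": 4, "dy": -1.4, "dz": 0.3, "turn": 0},
])

```text
clock: 14.68
position: [0.577, -0.119, 0.0383]
ee_rot: [-0.097, 0.807, 0.581, -0.041]
contact_force: [-9.4, 2.5, 5.1]
width: -0.0
```

Run:
```python
from h import *
for i in range(4):
    rep()
```

```text
clk 14.68 pos [ 0.577  -0.119   0.0383] phi -0.331 r 0.0386 toolx 1.247 F [-9.4  2.5  5.1] Mz 0.05 w -0.0
top brass [ 0.5157 -0.0978  0.034 ] 11 dir 2.8
scene brass [ 0.5907 -0.1254  0.028 ] 22 dir -0.36
clk 14.78 pos [ 0.577  -0.119   0.0382] phi -0.331 r 0.0386 toolx 1.247 F [-9.1  2.7  5.6] Mz 0.1 w -0.0005
top brass [ 0.5154 -0.0976  0.034 ] 12 dir 2.8
scene brass [ 0.5906 -0.125   0.028 ] 24 dir -0.35
clk 14.88 pos [ 0.577  -0.119   0.0383] phi -0.331 r 0.0386 toolx 1.247 F [-9.5  3.4  5. ] Mz 0.08 w -0.0002
top brass [ 0.5153 -0.0979  0.034 ] 13 dir 2.81
scene brass [ 0.591  -0.1254  0.028 ] 20 dir -0.36
clk 14.98 pos [ 0.577  -0.119   0.0383] phi -0.331 r 0.0386 toolx 1.247 F [-9.5  3.   5.6] Mz 0.08 w -0.0002
top brass [ 0.5154 -0.0976  0.034 ] 12 dir 2.8
scene brass [ 0.5907 -0.1254  0.028 ] 22 dir -0.36
```

Request:
play_rows([
  {"fingers": 1, "dx": 4.3, "dy": -1.5, "dz": 0.3, "turn": 0},
])

```text
clock: 15.17
position: [0.5771, -0.119, 0.0384]
ee_rot: [-0.101, 0.807, 0.58, -0.044]
contact_force: [-10.3, 2.6, 4.1]
width: 0.0002
```

Run:
```python
from h import *
for i in range(14):
    get_image("scene"); s=get_state(); f=s["contact_force"]; print(round(s["clock"],2),f.round(1),round(-f[:2]@[np.cos(J),np.sin(J)],1))
```

```text
15.22 [-10.3   2.8   6.5] 10.6
15.27 [-9.9  3.3  5.7] 10.4
15.32 [-9.9  2.9  5. ] 10.3
15.37 [-10.9   3.2   5.6] 11.4
15.42 [-10.4   2.8   5.2] 10.7
15.47 [-10.1   3.9   6. ] 10.8
15.52 [-10.2   3.2   5.8] 10.7
15.57 [-10.1   4.1   5.2] 11.0
15.62 [-9.7  3.4  5. ] 10.3
15.67 [-9.4  2.6  5.5] 9.7
15.72 [-9.9  2.7  4.8] 10.2
15.77 [-9.2  3.8  5.8] 9.9
15.82 [-9.2  2.3  4.2] 9.4
15.87 [-9.2  2.   5.9] 9.4
```

Request:
play_rows([
  {"fingers": 1, "dx": -1, "dy": 0.35, "dz": 0, "turn": 0},
  {"fingers": 1, "dx": -2, "dy": 0.7, "dz": 0, "turn": 0},
  {"fingers": 1, "dx": -3, "dy": 1.1, "dz": 0, "turn": 0},
  {"fingers": 1, "dx": -4, "dy": 1.5, "dz": 0, "turn": 0},
  {"fingers": 1, "dx": 0, "dy": 0, "dz": 3, "turn": 0},
  {"fingers": 1, "dx": 0, "dy": 0, "dz": 15, "turn": 0},
  {"fingers": 1, "dx": 0, "dy": 0, "dz": 25, "turn": 0},
  {"fingers": 1, "dx": 0, "dy": 0, "dz": 35, "turn": 0},
  {"fingers": 1, "dx": -20, "dy": 10, "dz": 30, "turn": 0},
  {"fingers": 1, "dx": -30, "dy": 30, "dz": 20, "turn": 0},
  {"fingers": 1, "dx": -30, "dy": 35, "dz": 0, "turn": 0},
  {"fingers": 1, "dx": -30, "dy": 35, "dz": 0, "turn": 0},
  {"fingers": 1, "dx": -30, "dy": 35, "dz": 0, "turn": 0},
  {"fingers": 1, "dx": -20, "dy": 35, "dz": 0, "turn": 0},
  {"fingers": 1, "dx": 0, "dy": 35, "dz": 0, "turn": 0},
  {"fingers": 1, "dx": 0, "dy": 20, "dz": 0, "turn": 0},
  {"fingers": 1, "dx": 0, "dy": 0, "dz": 0, "turn": 0},
  {"fingers": 1, "dx": 0, "dy": 0, "dz": 0, "turn": 0},
])

```text
clock: 17.37
position: [0.4168, 0.1162, 0.1735]
ee_rot: [-0.085, 0.81, 0.579, -0.029]
contact_force: [0.6, -0.8, -0.3]
width: 0.0002
```

Run:
```python
from h import *
rep()
im=get_image("top"); save(im,"t6.png",(285,160,385,260),6)
im=get_image("scene"); save(im,"s6.png",(140,190,240,290),6)
```

```text
clk 17.37 pos [0.4168 0.1162 0.1735] phi 2.078 r 0.2547 toolx 1.242 F [ 0.6 -0.8 -0.3] Mz -0.04 w 0.0002
top brass [ 0.5901 -0.1247  0.034 ] 13 dir -0.35
top brass [ 0.5155 -0.0968  0.034 ] 15 dir 2.77
scene brass [ 0.5126 -0.0956  0.028 ] 26 dir 2.77
scene brass [ 0.5875 -0.1233  0.028 ] 29 dir -0.34
```

View pics/t6.png

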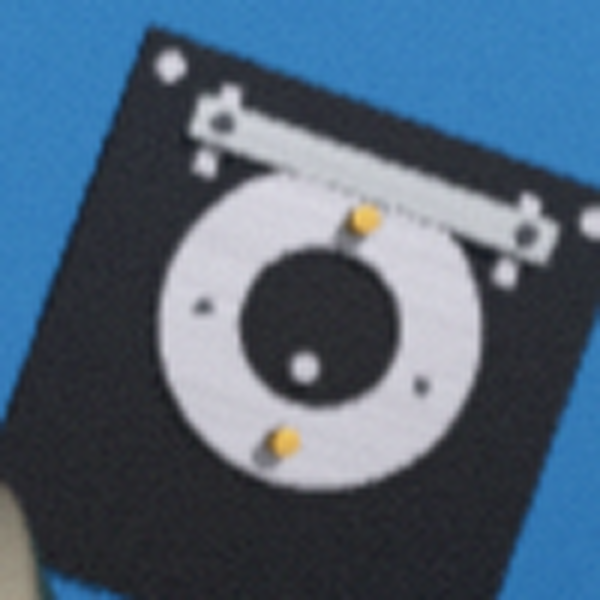

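View pics/s6.png

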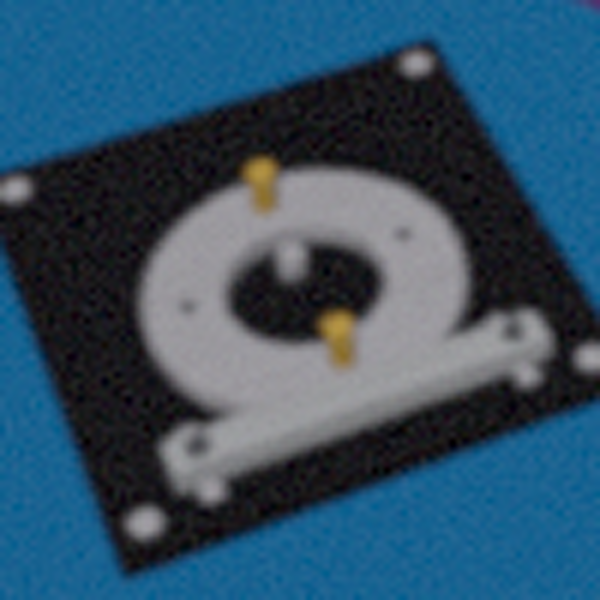

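Both views show the flat against the bar along its whole length, at about (320,185) to (450,230) in the top crop. The disc is within about 0.006 rad of aligned and the tool is clear.

```bash
python3 -c "
from rig import sign_off
print(sign_off())"
```

```text
the job is handed in; nothing more can be done
None
```

The steel disc is seated flush against the alignment bar, and I handed the job in at about 17.5 s of the 72 s allowed. I gripped the far standoff and turned the disc about 2.4 rad around the post. Then I slid it to the bar by pushing on the flat standoff with the closed fingertips.

- **Press force:** the wrist read 9.4 to 11.4 N for about 0.7 s, after an earlier hold near 10 N. No reading exceeded 13 N, but I only sampled at the ends of moves and during the holds. The force on the bar itself was not measured; board friction (sliding took about 4 to 5 N) could make it a few newtons lower.
- **Alignment:** after letting go, the standoff line sits at -0.358 rad in the top camera and -0.354 rad in the scene camera, against -0.352 rad for the jig. Both pictures show the flat along the bar with no visible gap, and the robot touching nothing.
- **Bystanders:** I never moved near the screwdriver, jar or tray, but I did not re-measure where they are.
- **Tool tilt:** the tool tilted by about 0.2 rad while pressing and stayed tilted afterwards. It also picked up 4 to 6 N of vertical force during the press, with no visible effect on the disc.

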